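Sound the bores of the drying-rack foot

TASK

The rubber cushions in the three bores of the drying rack's wooden foot block have been pushed in to different depths. Take the depth rod from its stand by the wooden handle and sound the bores one after another from the robot's left to its right, lowering the rod gently in each until it bottoms on the cushion and reading how far it went in. Then leave the rod standing on the bottom of the deepest bore, let go of it, and leave the other things on the counter where they are.

Things in the scene. Friction and masses are not known exactly. Their poses are not given: they have to be found in the camera images.
- rod_grip (a point): Centre of the depth rod's round dark-wood handle (25 mm in diameter, 50 mm long), on the rod's axis; z points up along the rod. Below the handle is a plain steel shaft 10 mm in diameter and 70 mm long with a flat, slightly chamfered foot. The whole rod is 120 mm long, about 0.11 kg and loose. It starts upright in its stand.
- rod_tip (a point): Centre of the flat foot of the depth rod's steel shaft, 95 mm below the handle's centre; z points up along the rod. Starts 10 mm above the counter, in the stand. Keep the load on the shaft under 20 N.
- rod_stand: Grey plastic rod stand, fixed: a block 60 x 60 mm, 50 mm high, with a round hole 12 mm in diameter and 40 mm deep in the middle of its top, in which the rod stands. Origin: centre of its underside, on the counter.
- foot_block: The drying rack's foot, a light wooden block fixed to the counter: 70 mm (its x) by 200 mm (its y), 60 mm high, origin at the centre of its underside, z up. Three vertical round bores 13 mm in diameter (with a 2 mm chamfer) open in its top on its y axis, 60 mm apart.
- bore_left (a point): Centre of the mouth of the bore at the robot's left (+y of the block), level with the block's top face, 60 mm above the counter; z up. In each bore a rubber cushion forms a flat bottom 15 to 45 mm below the mouth, yielding 1 mm per 4 N (6 mm at most) and springing back; the three depths differ by at least 8 mm, and which bore is deepest changes every time.
- bore_middle (a point): Centre of the mouth of the middle bore, in the same top face; z up.
- bore_right (a point): Centre of the mouth of the bore at the robot's right (-y of the block), in the same top face; z up.
- button_bowl: Bystander: white ceramic bowl of buttons, 108 mm across, 45 mm high, loose; origin at the centre of its underside. It stands to one side of the block, the rod stand to the other.
- measuring_cup: Bystander: small steel measuring cup, 68 mm across, 55 mm high, with a flat handle along its y to 108 mm from the axis, loose, beyond the block; origin at the centre of its underside.
- spray_bottle: Bystander: empty glass spray bottle, 68 mm across, 190 mm high, loose, beyond the block; origin at the centre of its underside.
- lint_comb: Bystander: flat wooden lint comb, 55 x 176 mm, 14 mm thick, lying loose between the robot and the block, long along its y; origin under its middle.
There are look-alikes about, which are no part of the job. Of the things shaped like the part that bears rod_grip, the dark wooden one is meant. What is shaped like the foot_block but red is not meant.

How it is judged:
On the way, in this order (a step that is already met when the one before it is completed fails the run):
1. the rod stands on the bottom of the left bore (horizontal distance between rod_tip and bore_left below 0.006 m and z of rod_tip in the frame of bore_left below -0.01 m and (contact force between rod_c0 and stub_a_c0 above 0.4 N or contact force between rod_c0 and stub_b_c0 above 0.4 N or contact force between rod_c0 and stub_c_c0 above 0.4 N)), for 0.1 s.
2. the rod stands on the bottom of the middle bore (horizontal distance between rod_tip and bore_middle below 0.006 m and z of rod_tip in the frame of bore_middle below -0.01 m and (contact force between rod_c0 and stub_a_c0 above 0.4 N or contact force between rod_c0 and stub_b_c0 above 0.4 N or contact force between rod_c0 and stub_c_c0 above 0.4 N)), for 0.1 s.
3. the rod stands on the bottom of the right bore (horizontal distance between rod_tip and bore_right below 0.006 m and z of rod_tip in the frame of bore_right below -0.01 m and (contact force between rod_c0 and stub_a_c0 above 0.4 N or contact force between rod_c0 and stub_b_c0 above 0.4 N or contact force between rod_c0 and stub_c_c0 above 0.4 N)), for 0.1 s.
At the end, for the whole second after the job is handed in: The rod stands free in the deepest of the three bores, its foot resting on the bottom (at least 37.5 mm below the mouth, within 6 mm of the bore's axis, pressing on the cushion with its weight), its axis within 0.15 rad of upright ((horizontal distance between rod_tip and bore_left below 0.006 m or horizontal distance between rod_tip and bore_middle below 0.006 m or horizontal distance between rod_tip and bore_right below 0.006 m) and z of rod_tip in the frame of foot_block below 0.0225 m and angle between rod_tip's own z axis and vertical below 0.15 rad and (contact force between rod_c0 and stub_a_c0 above 0.4 N or contact force between rod_c0 and stub_b_c0 above 0.4 N or contact force between rod_c0 and stub_c_c0 above 0.4 N)); the robot touches nothing.
It fails at once if the rod's steel shaft is loaded with more than 20 N (contact force between rod_c0 and anything else above 20 N).
It fails at once if the button bowl is moved more than 20 mm (distance of button_bowl from where it was at the start of the episode above 0.02 m).
It fails at once if the measuring cup is moved more than 20 mm (distance of measuring_cup from where it was at the start of the episode above 0.02 m).
It fails at once if the spray bottle is moved more than 20 mm (distance of spray_bottle from where it was at the start of the episode above 0.02 m).
It fails at once if the lint comb is moved more than 20 mm (distance of lint_comb from where it was at the start of the episode above 0.02 m).
It also fails if it takes over 64 s, if anything falls off the work surface, if the arm or the gripper's body presses on something with over 40 N, if the wrist force passes 120 N, or if a joint passes its speed limit or range.

ROBOT

A 6-joint arm with a two-finger parallel gripper is mounted at the origin on the work surface. World frame = base frame: x ahead of the robot, y to its left, z up, the work surface at z = 0. Lengths are in m, angles in rad, forces in N, time in s.
With the tool pointing down it reaches from about 0.35 to 0.775 m from the base axis. Payload 7.3 kg.
Tool frame: the origin (TCP) lies at the very end of the fingers, on their centre line; the grasp point (between the pads) lies 19 mm behind it (robot.hold_point_z is the distance from the TCP to the grasp point, in m); z points along the fingers, y is the direction in which the jaws open and shut (so a half turn about z gives the same grasp; the last joint's range is limited). The gripper opens to 92 mm and grips with 3 to 60 N. Pads are 19 mm wide; open, the fingers measure 130 mm over their backs; the gripper's body (75 mm by 190 mm) begins 47 mm behind the grasp point.
Start: joints at [-1.424, 0.342, 1.524, -0, 1.275, -0.146], TCP at [0.152, -0.503, 0.227] pointing down, gripper open.
Joint ranges: [-2.53, 2.53], [-0.77, 2.02], [0.04, 2.7], [-1, 4.14], [0.28, 2.66], [-3.11, 3.11]. Speed limits (rad/s): [2.57, 2.57, 3.14, 3.14, 3.14, 3.14].

INTERFACE

Orientations are given as [roll, pitch, yaw] about the fixed x, y, z axes, in that order (R = Rz(yaw) Ry(pitch) Rx(roll)).
In Python, from cell import monitor, viewer, robot gives the robot as it stands.
- The arm moves only by the tool move_arm, never from a script. Its argument "deltas" is a list of rows, each an object of numbers: "x", "y", "z": the shift along the tool's x, y, z in m; "wx", "wy", "wz": the turn, a rotation vector about the tool's x, y, z in degrees; "hand": the opening, from 0 (shut) to 1 (fully open). In form: [{"x": .., "y": .., "z": .., "wx": .., "wy": .., "wz": .., "hand": ..}, ...]. A call has 1 to 8 rows; each row is the pose to reach, as a shift and turn from the pose commanded when the call began, along the tool's axes at that moment; what a row does not reach only later rows make up. A row lasts 1/8 s, in which the tool goes at most 62.5 mm and 10.7 degrees, less where a joint would pass 70% of its speed; a pose out of reach is approached as far as the arm can. A call with a gripper value outside its range is refused whole. The fingers move at their own pace and stop on an object; "grip_force" is the grip in N (left out, the last holds). Time passes only in rows, so rows that repeat a pose let the fingers close. It gives the time, the measured TCP pose, the force and the opening at its end, in the units of the state.
- monitor.observe(): the state, without advancing time (a new reading comes with each control period).
- viewer.read_camera(name): name is "scene" or "top"; returns the picture (400x640x3 uint8, red, green, blue); there is no depth.
- viewer.camera_params(name): a dict with "camera_matrix" (3x3 intrinsics, pixels), "R" (3x3) and "t" (3): a world point X has camera coordinates R X + t. Camera axes: x right, y down, z forward; pixel columns grow to the right and rows downward; lengths in m; the calibration is good to about 2 mm. A picture is of the moment at which its call begins. camera_params takes no time and is no camera call.
- robot.hand_in(): hands the job in, once; it reports no verdict.
The state is a dict: "time": time; "qpos": joint angles; "qvel": joint speeds; "joint_efforts": joint torques, N m; "tool_pos": TCP position; "tool_rot": TCP orientation; "contact_force": force on the tool from outside, world axes, zero at the start; "torque": the same for the moment, N m; "opening": finger opening in m.
Only numpy, scipy, OpenCV 4.12 (cv2) and the standard library are available. Lean on these libraries where they do the work, as an engineer would, in place of code of your own. Each camera call takes 0.05 s, during which the arm holds its last target. There are 200 camera calls.

## Working session

There is one attempt and no reset: what is moved stays moved. The work goes in short steps, Python scripts to look and compute and a tool call to move; the robot and the scene stay as the last step left them, time stands still between calls to the robot, and variables do not carry over. Pictures are saved under pics/ and viewed, about 8 in all and at most 12, crops included, and the job is handed in when it is done.

Besides the shell and the picture viewer there is one more tool, called after "Emit:" as name(argument=value, ...), one argument or row to a line, values as JSON. move_arm: Moves the arm, as the interface text tells. Its arguments: {"type":"object","properties":{"deltas":{"type":"array","items":{"type":"object","properties":{"x":{"type":"number"},"y":{"type":"number"},"z":{"type":"number"},"wx":{"type":"number"},"wy":{"type":"number"},"wz":{"type":"number"},"hand":{"type":"number"}}}},"grip_force":{"type":"number"}},"required":["deltas"]}

```bash
mkdir -p pics; cat > h.py <<'E'
import numpy as np, cv2
from cell import monitor, viewer, robot
def save(cam,name,crop=None,s=1):
    im=np.asarray(viewer.read_camera(cam))[:,:,::-1]
    if crop: u0,v0,u1,v1=crop; im=im[v0:v1,u0:u1]
    cv2.imwrite('pics/'+name,cv2.resize(im,None,fx=s,fy=s,interpolation=cv2.INTER_CUBIC))
def ray(cam,u,v,z):
    p=viewer.camera_params(cam);K,R,t=[np.array(p[k]) for k in("camera_matrix","R","t")]
    c=-R.T@t;d=R.T@np.linalg.solve(K,[u,v,1.]);return c+d*(z-c[2])/d[2]
def proj(cam,X):
    p=viewer.camera_params(cam);K,R,t=[np.array(p[k]) for k in("camera_matrix","R","t")]
    q=K@(R@np.array(X)+t);return q[:2]/q[2]
def st():
    s=monitor.observe();print({k:np.round(s[k],4).tolist() for k in("time","tool_pos","tool_rot","contact_force","opening","qpos")})
E
python3 - <<'E'
from h import *
save('top','t0.png',s=1.25);save('scene','s0.png',s=1.25);st()
for c in('top','scene'):
    p=viewer.camera_params(c);R=np.array(p['R']);print(c,-R.T@np.array(p['t']),p['camera_matrix'])
E
```

```text
{'time': 0.1, 'tool_pos': [0.1515, -0.5023, 0.2261], 'tool_rot': [-3.1403, -0.0002, 0.2928], 'contact_force': [0.4597, -0.296, 0.1415], 'opening': 0.0918, 'qpos': [-1.424, 0.3426, 1.5249, -0.0, 1.2754, -0.146]}
top [ 0.45849302 -0.00212744  0.91348415] [[392.74142955   0.         314.94127677]
 [  0.         392.74142955 196.1653478 ]
 [  0.           0.           1.        ]]
scene [ 1.34148123 -0.41734615  0.80196104] [[455.63987193   0.         320.48274969]
 [  0.         455.63987193 192.3858953 ]
 [  0.           0.           1.        ]]
```

View pics/t0.png

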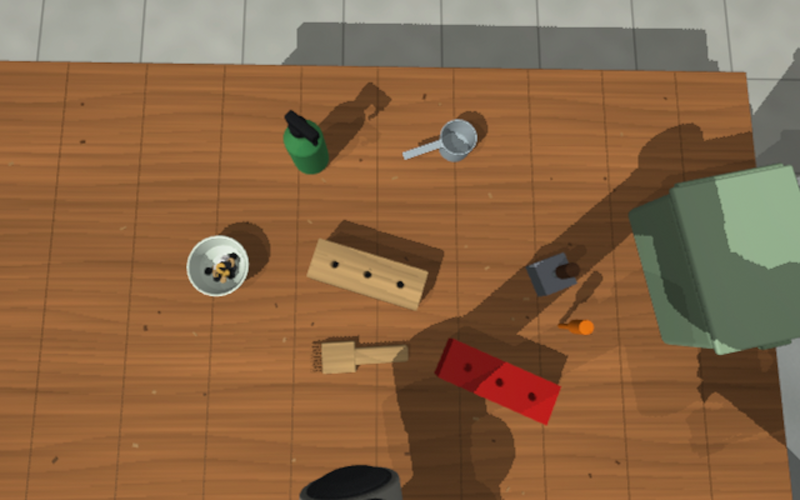

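View pics/s0.png

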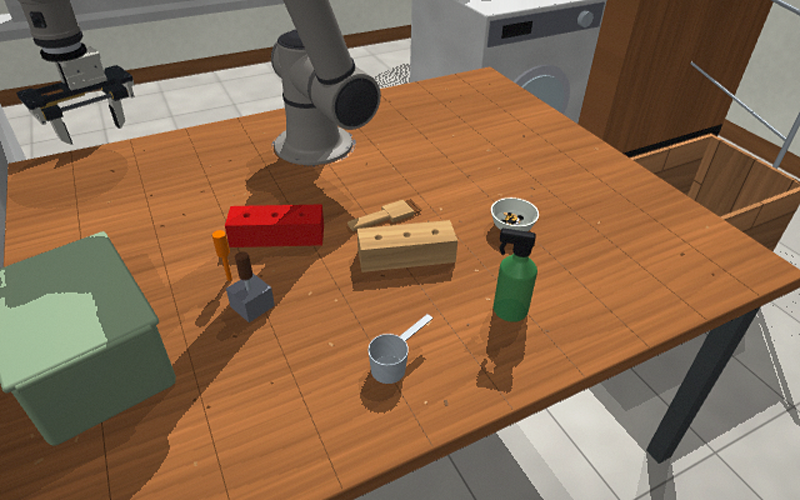

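Dark-handled rod in the grey stand at top (565,270) and scene (244,265) fits. The orange rod at top (586,327) is a look-alike. The light wooden block at top (367,274) fits, and the red one at (498,380) is not meant. I'll confirm this in crops.

```bash
python3 - <<'E'
from h import *
a=np.asarray(viewer.read_camera('top'))[:,:,::-1];b=np.asarray(viewer.read_camera('scene'))[:,:,::-1]
f=lambda im,u,v,w,h,s:cv2.resize(im[v:v+h,u:u+w],None,fx=s,fy=s,interpolation=cv2.INTER_CUBIC)
o=np.zeros((580,800,3),np.uint8)
x=f(a,240,180,110,75,5);o[:375,:550]=x[:,:550]      # top block: x5 from (240,180)
x=f(a,415,190,50,75,5);o[:375,550:]=x      # top stand: x5 from (415,190)
x=f(b,170,180,80,41,5);o[375:,:400]=x           # scene stand from (170,180)
x=f(b,285,170,80,41,5);o[375:,400:]=x
cv2.imwrite('pics/c1.png',o)
E
```

```text
(no output)
```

View pics/c1.png

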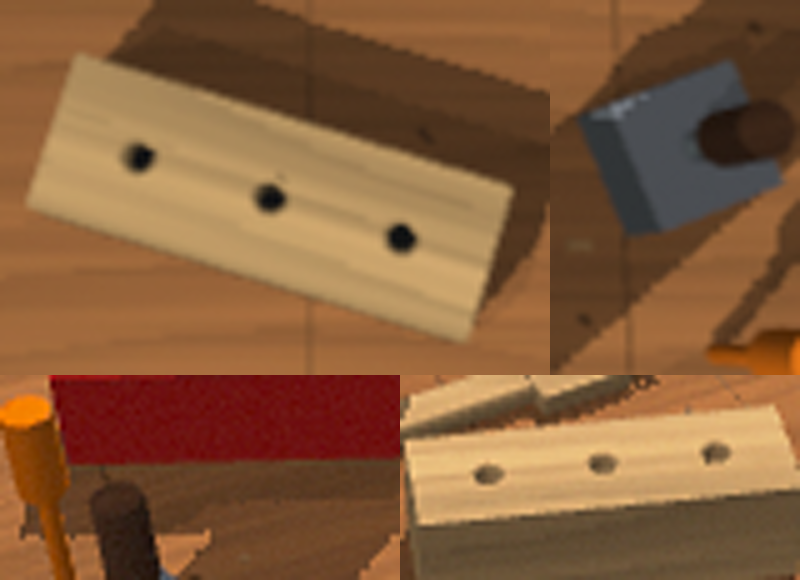

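Crop confirms it: the dark wooden handle stands in the grey stand (crop 769,128), and the light block's bores are at (139,157), (270,198) and (401,238).

```bash
python3 - <<'E'
from h import *
T=lambda u,v,z,u0,v0,ox,oy,c:ray(c,u0+(u-ox+.5)/5-.5,v0+(v-oy+.5)/5-.5,z).round(4)[:2]
for u,v in((139,157),(270,198),(401,238)): print('top bore',T(u,v,.06,240,180,0,0,'top'))
for u,v in((717,452),(603,463),(488,474)): print('scene bore',T(u,v,.06,285,170,400,375,'scene'))
print('blk corners',[T(u,v,.06,240,180,0,0,'top') for u,v in((79,54),(513,185),(468,342),(28,207))])
print('rod top',T(769,128,.13,415,190,550,0,'top'),T(118,498,.13,170,180,0,375,'scene'))
print('stand',[T(u,v,.05,415,190,550,0,'top') for u,v in((735,62),(657,232),(781,183))])
for z in(.1,.15,.2):print('bin edge',z,[ray('top',u/1.25,v/1.25,z).round(3)[:2] for u,v in((672,187),(718,353))])
print('bin scene',[ray('top',u/1.25,v/1.25,0).round(3)[:2] for u,v in((630,212),(663,340))],[ray('scene',u/1.25,v/1.25,0).round(3)[:2] for u,v in((173,383),(55,442))])
for z in(.1,.15,.2):print('scene bin',z,[ray('scene',u/1.25,v/1.25,z).round(3)[:2] for u,v in((158,318),(103,235))])
print('orange',[ray('top',586/1.25,327/1.25,.13).round(3)])
E
```

```text
top bore [0.5474 0.0725]
top bore [0.5296 0.0154]
top bore [ 0.5123 -0.0415]
scene bore [0.5482 0.0749]
scene bore [0.5305 0.017 ]
scene bore [ 0.5127 -0.0405]
blk corners [array([0.5927, 0.0994]), array([ 0.5355, -0.0906]), array([ 0.4675, -0.0704]), array([0.5256, 0.12  ])]
rod top [ 0.5324 -0.3197] [ 0.5327 -0.3171]
stand [array([ 0.5696, -0.3382]), array([ 0.4936, -0.2994]), array([ 0.5153, -0.3562])]
bin edge 0.1 [array([ 0.678, -0.514]), array([ 0.396, -0.568])]
bin edge 0.15 [array([ 0.665, -0.482]), array([ 0.4  , -0.533])]
bin edge 0.2 [array([ 0.651, -0.451]), array([ 0.403, -0.499])]
bin scene [array([ 0.655, -0.49 ]), array([ 0.412, -0.535])] [array([ 0.65 , -0.485]), array([ 0.682, -0.666])]
scene bin 0.1 [array([ 0.592, -0.476]), array([ 0.322, -0.537])]
scene bin 0.15 [array([ 0.646, -0.472]), array([ 0.394, -0.529])]
scene bin 0.2 [array([ 0.699, -0.468]), array([ 0.467, -0.52 ])]
orange [array([ 0.44 , -0.336,  0.13 ])]
```

Emit:
move_arm(
  deltas=[
    {"x":0.06,"y":-0.01,"wz":8},
    {"x":0.12,"y":-0.019,"wz":16.8},
    {"x":0.18,"y":-0.028,"wz":16.8},
    {"x":0.24,"y":-0.038,"wz":16.8},
    {"x":0.3,"y":-0.047,"wz":16.8},
    {"x":0.36,"y":-0.057,"wz":16.8},
    {"x":0.418,"y":-0.066,"z":0.03,"wz":16.8},
    {"x":0.418,"y":-0.066,"z":0.05,"wz":16.8},
  ],
  grip_force=15,
)

```text
schema error: expected keys x, y, z, wx, wy, wz, hand
```

Emit:
move_arm(
  deltas=[
    {"x":0},
    {"x":0},
    {"x":0},
  ],
)

```text
schema error: expected keys x, y, z, wx, wy, wz, hand
```

```bash
python3 - <<'E'
from h import *
st();save('scene','s1.png',(120,100,280,260),4)
E
```

```text
{'time': 0.2, 'tool_pos': [0.1515, -0.5024, 0.2263], 'tool_rot': [-3.1406, -0.0001, 0.2928], 'contact_force': [0.7794, 0.3595, 0.1493], 'opening': 0.0918, 'qpos': [-1.424, 0.3425, 1.5247, -0.0, 1.2754, -0.146]}
```

View pics/s1.png

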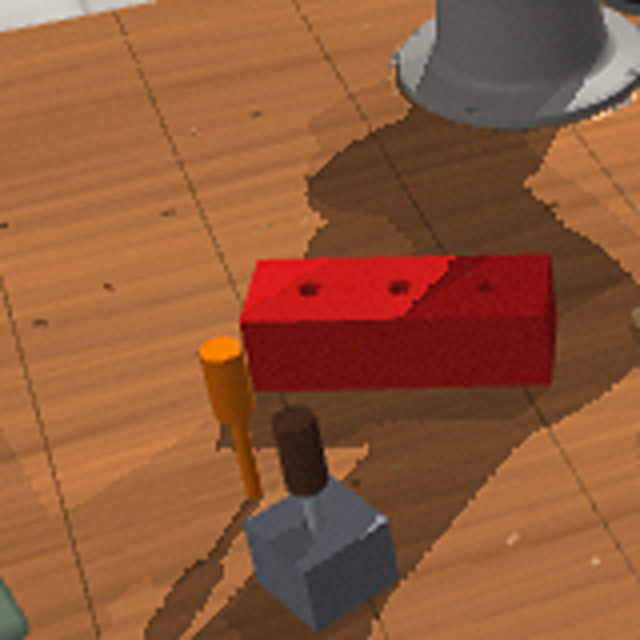

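The arm has not moved because every row needs all the keys. The picture shows the rod upright in the stand, with its handle top at crop (296,415).

Emit:
move_arm(
  deltas=[
    {"x":0.06,"y":-0.01,"z":0,"wx":0,"wy":0,"wz":8,"hand":1},
    {"x":0.12,"y":-0.019,"z":0,"wx":0,"wy":0,"wz":16.8,"hand":1},
    {"x":0.18,"y":-0.028,"z":0,"wx":0,"wy":0,"wz":16.8,"hand":1},
    {"x":0.24,"y":-0.038,"z":0,"wx":0,"wy":0,"wz":16.8,"hand":1},
    {"x":0.3,"y":-0.047,"z":0,"wx":0,"wy":0,"wz":16.8,"hand":1},
    {"x":0.36,"y":-0.057,"z":0,"wx":0,"wy":0,"wz":16.8,"hand":1},
    {"x":0.418,"y":-0.066,"z":0.03,"wx":0,"wy":0,"wz":16.8,"hand":1},
    {"x":0.418,"y":-0.066,"z":0.05,"wx":0,"wy":0,"wz":16.8,"hand":1},
  ],
  grip_force=15,
)

```text
time: 1.25
tool_pos: [0.5355, -0.3161, 0.1751]
tool_rot: [-3.141, -0.0, 0.004]
contact_force: [-0.1, -0.3, -1.1]
opening: 0.0918
```

Emit:
move_arm(
  deltas=[
    {"x":0,"y":0,"z":0,"wx":0,"wy":0,"wz":0,"hand":1},
    {"x":0,"y":0,"z":0,"wx":0,"wy":0,"wz":0,"hand":1},
  ],
)

```text
time: 1.5
tool_pos: [0.5326, -0.3195, 0.1777]
tool_rot: [3.141, -0.001, -0.001]
contact_force: [-0.6, -0.3, 1.0]
opening: 0.0918
```

Emit:
move_arm(
  deltas=[
    {"x":0,"y":-0.001,"z":0.04,"wx":0,"wy":0,"wz":0,"hand":1},
    {"x":0,"y":-0.001,"z":0.07,"wx":0,"wy":0,"wz":0,"hand":1},
    {"x":0,"y":-0.001,"z":0.09,"wx":0,"wy":0,"wz":0,"hand":1},
    {"x":0,"y":-0.001,"z":0.09,"wx":0,"wy":0,"wz":0,"hand":1},
    {"x":0,"y":-0.001,"z":0.09,"wx":0,"wy":0,"wz":0,"hand":0.35},
    {"x":0,"y":-0.001,"z":0.09,"wx":0,"wy":0,"wz":0,"hand":0.2},
    {"x":0,"y":-0.001,"z":0.09,"wx":0,"wy":0,"wz":0,"hand":0.2},
    {"x":0,"y":-0.001,"z":0.09,"wx":0,"wy":0,"wz":0,"hand":0.2},
  ],
  grip_force=12,
)

```text
time: 2.5
tool_pos: [0.5329, -0.3179, 0.0871]
tool_rot: [3.141, -0.001, -0.0]
contact_force: [-0.9, -0.3, -0.6]
opening: 0.0561
```

Emit:
move_arm(
  deltas=[
    {"x":0,"y":0,"z":0,"wx":0,"wy":0,"wz":0,"hand":0.2},
    {"x":0,"y":0,"z":0,"wx":0,"wy":0,"wz":0,"hand":0.2},
  ],
)

```text
time: 2.75
tool_pos: [0.5327, -0.3178, 0.0867]
tool_rot: [3.142, 0.0, -0.0]
contact_force: [-0.2, 0.1, -0.8]
opening: 0.0361
```

Emit:
move_arm(
  deltas=[
    {"x":0,"y":0,"z":0,"wx":0,"wy":0,"wz":0,"hand":0.2},
    {"x":0,"y":0,"z":0,"wx":0,"wy":0,"wz":0,"hand":0.2},
    {"x":0,"y":0,"z":0,"wx":0,"wy":0,"wz":0,"hand":0.2},
    {"x":0,"y":0,"z":0,"wx":0,"wy":0,"wz":0,"hand":0.2},
  ],
)

```text
time: 3.25
tool_pos: [0.5327, -0.3178, 0.0867]
tool_rot: [-3.142, 0.0, -0.0]
contact_force: [-0.4, 0.5, 0.3]
opening: 0.0252
```

```bash
python3 -c "
from h import *
st()"
```

```text
{'time': 3.25, 'tool_pos': [0.5327, -0.3178, 0.0867], 'tool_rot': [-3.1416, 0.0001, -0.0004], 'contact_force': [-0.3651, 0.5461, 0.3075], 'opening': 0.0252, 'qpos': [-0.6614, 0.6456, 1.4243, -0.0001, 1.0718, 0.9099]}
```

Emit:
move_arm(
  deltas=[
    {"x":0,"y":0,"z":-0.01,"wx":0,"wy":0,"wz":0,"hand":0.2},
    {"x":0,"y":0,"z":-0.03,"wx":0,"wy":0,"wz":0,"hand":0.2},
    {"x":0,"y":0,"z":-0.05,"wx":0,"wy":0,"wz":0,"hand":0.2},
    {"x":0,"y":0,"z":-0.075,"wx":0,"wy":0,"wz":0,"hand":0.2},
    {"x":0,"y":0,"z":-0.085,"wx":0,"wy":0,"wz":0,"hand":0.2},
    {"x":0,"y":0,"z":-0.085,"wx":0,"wy":0,"wz":0,"hand":0.2},
  ],
)

```text
time: 4.0
tool_pos: [0.5329, -0.318, 0.1724]
tool_rot: [3.141, -0.001, -0.0]
contact_force: [-0.1, 1.2, -0.9]
opening: 0.0246
```

Emit:
move_arm(
  deltas=[
    {"x":0.001,"y":-0.03,"z":0,"wx":0,"wy":0,"wz":0,"hand":0.2},
    {"x":0.004,"y":-0.08,"z":0,"wx":0,"wy":0,"wz":0,"hand":0.2},
    {"x":0.006,"y":-0.14,"z":0,"wx":0,"wy":0,"wz":0,"hand":0.2},
    {"x":0.008,"y":-0.2,"z":0,"wx":0,"wy":0,"wz":0,"hand":0.2},
    {"x":0.01,"y":-0.26,"z":0,"wx":0,"wy":0,"wz":0,"hand":0.2},
    {"x":0.012,"y":-0.32,"z":0,"wx":0,"wy":0,"wz":0,"hand":0.2},
    {"x":0.014,"y":-0.37,"z":0,"wx":0,"wy":0,"wz":0,"hand":0.2},
    {"x":0.015,"y":-0.392,"z":0,"wx":0,"wy":0,"wz":0,"hand":0.2},
  ],
)

```text
time: 5.0
tool_pos: [0.5469, 0.077, 0.1705]
tool_rot: [-3.141, 0.002, 0.002]
contact_force: [0.1, -0.8, -0.9]
opening: 0.0248
```

Emit:
move_arm(
  deltas=[
    {"x":0,"y":0,"z":0.02,"wx":0,"wy":0,"wz":0,"hand":0.2},
    {"x":0,"y":0,"z":0.025,"wx":0,"wy":0,"wz":0,"hand":0.2},
    {"x":0,"y":0,"z":0.025,"wx":0,"wy":0,"wz":0,"hand":0.2},
  ],
)

```text
time: 5.38
tool_pos: [0.5475, 0.0738, 0.146]
tool_rot: [3.141, 0.002, -0.001]
contact_force: [0.4, -0.3, -0.2]
opening: 0.0249
```

```bash
python3 - <<'E'
from h import *
st()
a=np.asarray(viewer.read_camera('top'))[:,:,::-1];b=np.asarray(viewer.read_camera('scene'))[:,:,::-1]
f=lambda im,u,v,w,h,s:cv2.resize(im[v:v+h,u:u+w],None,fx=s,fy=s,interpolation=cv2.INTER_CUBIC)
cv2.imwrite('pics/c2.png',np.hstack([f(b,280,130,100,100,6)]))
print(proj('scene',[.5478,.0737,.06]),proj('scene',[.5478,.0737,.0707]))
E
```

```text
{'time': 5.375, 'tool_pos': [0.5475, 0.0738, 0.146], 'tool_rot': [3.1415, 0.0018, -0.0009], 'contact_force': [0.3558, -0.2613, -0.2437], 'opening': 0.0249, 'qpos': [-0.0046, 0.4682, 1.5637, -0.0001, 1.1114, 1.5671]}
[347.53378441 185.03899306] [347.74843491 181.82014921]
```

View pics/c2.png

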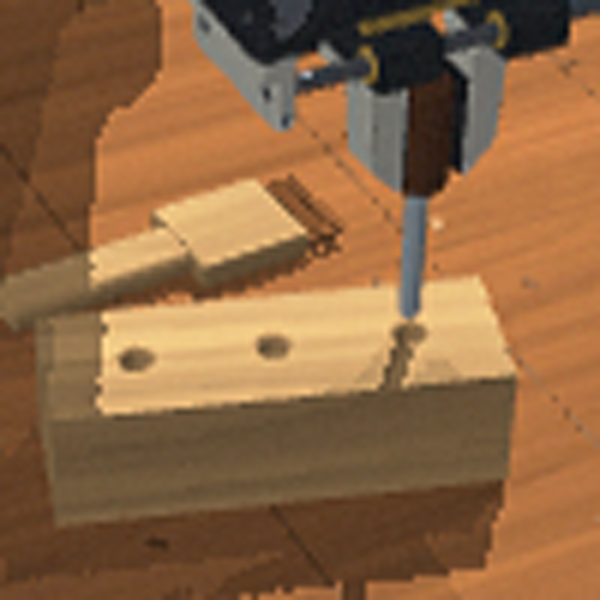

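The foot is at crop (410,313), hovering just above the left bore at (411,332), and looks aligned to about 1 mm. Lowering now.

Emit:
move_arm(
  deltas=[
    {"x":0,"y":-0.0005,"z":0.004,"wx":0,"wy":0,"wz":0,"hand":0.2},
    {"x":0,"y":-0.0005,"z":0.008,"wx":0,"wy":0,"wz":0,"hand":0.2},
    {"x":0,"y":-0.0005,"z":0.011,"wx":0,"wy":0,"wz":0,"hand":0.2},
    {"x":0,"y":-0.0005,"z":0.013,"wx":0,"wy":0,"wz":0,"hand":0.2},
    {"x":0,"y":-0.0005,"z":0.013,"wx":0,"wy":0,"wz":0,"hand":0.2},
  ],
)

```text
time: 6.1
tool_pos: [0.5478, 0.0747, 0.1335]
tool_rot: [3.142, 0.0, -0.0]
contact_force: [-0.5, 0.2, -0.6]
opening: 0.0245
```

Emit:
move_arm(
  deltas=[
    {"x":0,"y":0,"z":0.002,"wx":0,"wy":0,"wz":0,"hand":0.2},
    {"x":0,"y":0,"z":0.004,"wx":0,"wy":0,"wz":0,"hand":0.2},
    {"x":0,"y":0,"z":0.006,"wx":0,"wy":0,"wz":0,"hand":0.2},
    {"x":0,"y":0,"z":0.008,"wx":0,"wy":0,"wz":0,"hand":0.2},
    {"x":0,"y":0,"z":0.01,"wx":0,"wy":0,"wz":0,"hand":0.2},
    {"x":0,"y":0,"z":0.012,"wx":0,"wy":0,"wz":0,"hand":0.2},
  ],
)

```text
time: 6.85
tool_pos: [0.5479, 0.0746, 0.1215]
tool_rot: [3.142, 0.0, -0.0]
contact_force: [-0.2, 0.2, -0.6]
opening: 0.0248
```

Emit:
move_arm(
  deltas=[
    {"x":0,"y":0,"z":0.0012,"wx":0,"wy":0,"wz":0,"hand":0.2},
    {"x":0,"y":0,"z":0.0024,"wx":0,"wy":0,"wz":0,"hand":0.2},
    {"x":0,"y":0,"z":0.0035,"wx":0,"wy":0,"wz":0,"hand":0.2},
  ],
)

```text
time: 7.22
tool_pos: [0.5479, 0.0747, 0.1181]
tool_rot: [3.142, -0.0, -0.0]
contact_force: [-0.2, 0.3, -0.6]
opening: 0.0251
```

Emit:
move_arm(
  deltas=[
    {"x":0,"y":0,"z":0.0012,"wx":0,"wy":0,"wz":0,"hand":0.2},
    {"x":0,"y":0,"z":0.0024,"wx":0,"wy":0,"wz":0,"hand":0.2},
    {"x":0,"y":0,"z":0.0035,"wx":0,"wy":0,"wz":0,"hand":0.2},
  ],
)

```text
time: 7.6
tool_pos: [0.5479, 0.0747, 0.1146]
tool_rot: [3.142, 0.0, -0.0]
contact_force: [0.2, 1.0, -1.3]
opening: 0.0248
```

Emit:
move_arm(
  deltas=[
    {"x":0,"y":0,"z":0.0012,"wx":0,"wy":0,"wz":0,"hand":0.2},
    {"x":0,"y":0,"z":0.0024,"wx":0,"wy":0,"wz":0,"hand":0.2},
    {"x":0,"y":0,"z":0.0035,"wx":0,"wy":0,"wz":0,"hand":0.2},
  ],
)

```text
time: 7.98
tool_pos: [0.5479, 0.0746, 0.1111]
tool_rot: [3.141, -0.0, -0.0]
contact_force: [-0.3, 0.8, -0.2]
opening: 0.0245
```

Emit:
move_arm(
  deltas=[
    {"x":0,"y":0,"z":0.0012,"wx":0,"wy":0,"wz":0,"hand":0.2},
    {"x":0,"y":0,"z":0.0024,"wx":0,"wy":0,"wz":0,"hand":0.2},
    {"x":0,"y":0,"z":0.0035,"wx":0,"wy":0,"wz":0,"hand":0.2},
  ],
)

```text
time: 8.35
tool_pos: [0.548, 0.0746, 0.1077]
tool_rot: [3.142, -0.0, -0.0]
contact_force: [-0.1, 0.3, 1.2]
opening: 0.0245
```

Emit:
move_arm(
  deltas=[
    {"x":0,"y":0,"z":0.001,"wx":0,"wy":0,"wz":0,"hand":0.2},
    {"x":0,"y":0,"z":0.0015,"wx":0,"wy":0,"wz":0,"hand":0.2},
    {"x":0,"y":0,"z":0.0015,"wx":0,"wy":0,"wz":0,"hand":0.2},
  ],
)

```text
time: 8.72
tool_pos: [0.5482, 0.0746, 0.1067]
tool_rot: [3.141, -0.001, -0.0]
contact_force: [-0.8, -0.0, 5.7]
opening: 0.0247
```

Emit:
move_arm(
  deltas=[
    {"x":0,"y":0,"z":-0.015,"wx":0,"wy":0,"wz":0,"hand":0.2},
    {"x":0,"y":0,"z":-0.035,"wx":0,"wy":0,"wz":0,"hand":0.2},
    {"x":0,"y":0,"z":-0.048,"wx":0,"wy":0,"wz":0,"hand":0.2},
    {"x":0,"y":0,"z":-0.048,"wx":0,"wy":0,"wz":0,"hand":0.2},
    {"x":-0.009,"y":0.029,"z":-0.048,"wx":0,"wy":0,"wz":0,"hand":0.2},
    {"x":-0.0177,"y":0.0575,"z":-0.048,"wx":0,"wy":0,"wz":0,"hand":0.2},
    {"x":-0.0177,"y":0.0575,"z":-0.045,"wx":0,"wy":0,"wz":0,"hand":0.2},
    {"x":-0.0177,"y":0.0575,"z":-0.041,"wx":0,"wy":0,"wz":0,"hand":0.2},
  ],
)

```text
time: 9.72
tool_pos: [0.5301, 0.0175, 0.1466]
tool_rot: [-3.141, 0.0, -0.001]
contact_force: [0.7, -0.0, -1.2]
opening: 0.0249
```

```bash
python3 - <<'E'
from h import *
st()
save('scene','c3.png',(280,130,380,230),6)
E
```

```text
{'time': 9.725, 'tool_pos': [0.5301, 0.0175, 0.1466], 'tool_rot': [-3.1413, 0.0004, -0.0008], 'contact_force': [0.7049, -0.0376, -1.1736], 'opening': 0.0249, 'qpos': [-0.1117, 0.43, 1.6265, 0.0003, 1.0857, 1.4598]}
```

View pics/c3.png

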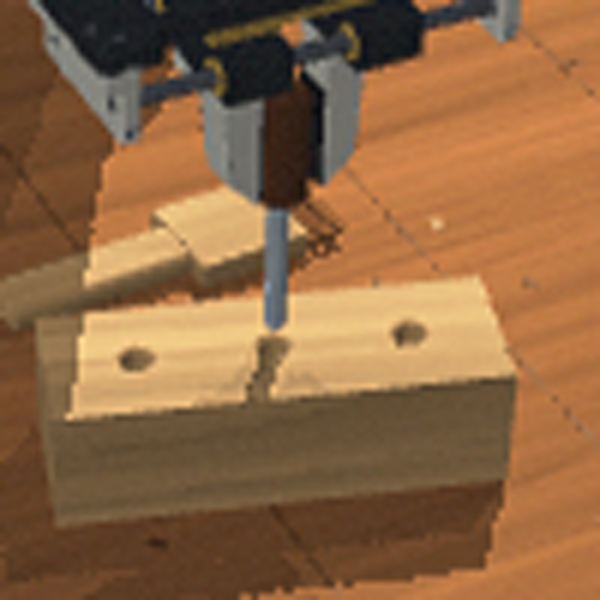

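The foot at crop (275,325) is over the middle bore at (274,346), so it is aligned.

Emit:
move_arm(
  deltas=[
    {"x":0,"y":0,"z":0.004,"wx":0,"wy":0,"wz":0,"hand":0.2},
    {"x":0,"y":0,"z":0.008,"wx":0,"wy":0,"wz":0,"hand":0.2},
    {"x":0,"y":0,"z":0.011,"wx":0,"wy":0,"wz":0,"hand":0.2},
    {"x":0,"y":0,"z":0.013,"wx":0,"wy":0,"wz":0,"hand":0.2},
    {"x":0,"y":0,"z":0.013,"wx":0,"wy":0,"wz":0,"hand":0.2},
  ],
)

```text
time: 10.4
tool_pos: [0.5301, 0.0172, 0.1341]
tool_rot: [3.142, 0.0, -0.0]
contact_force: [-0.7, 0.1, -0.8]
opening: 0.0244
```

Emit:
move_arm(
  deltas=[
    {"x":0,"y":0,"z":0.002,"wx":0,"wy":0,"wz":0,"hand":0.2},
    {"x":0,"y":0,"z":0.004,"wx":0,"wy":0,"wz":0,"hand":0.2},
    {"x":0,"y":0,"z":0.006,"wx":0,"wy":0,"wz":0,"hand":0.2},
    {"x":0,"y":0,"z":0.008,"wx":0,"wy":0,"wz":0,"hand":0.2},
    {"x":0,"y":0,"z":0.01,"wx":0,"wy":0,"wz":0,"hand":0.2},
    {"x":0,"y":0,"z":0.012,"wx":0,"wy":0,"wz":0,"hand":0.2},
    {"x":0,"y":0,"z":0.014,"wx":0,"wy":0,"wz":0,"hand":0.2},
  ],
)

```text
time: 11.28
tool_pos: [0.5302, 0.0172, 0.1201]
tool_rot: [3.141, -0.0, -0.0]
contact_force: [-0.6, 0.8, -0.6]
opening: 0.0246
```

Emit:
move_arm(
  deltas=[
    {"x":0,"y":0,"z":0.0012,"wx":0,"wy":0,"wz":0,"hand":0.2},
    {"x":0,"y":0,"z":0.0024,"wx":0,"wy":0,"wz":0,"hand":0.2},
    {"x":0,"y":0,"z":0.0035,"wx":0,"wy":0,"wz":0,"hand":0.2},
  ],
)

```text
time: 11.65
tool_pos: [0.5302, 0.0172, 0.1167]
tool_rot: [3.142, -0.0, -0.0]
contact_force: [-0.8, -0.3, -1.0]
opening: 0.0246
```

Emit:
move_arm(
  deltas=[
    {"x":0,"y":0,"z":0.0012,"wx":0,"wy":0,"wz":0,"hand":0.2},
    {"x":0,"y":0,"z":0.0024,"wx":0,"wy":0,"wz":0,"hand":0.2},
    {"x":0,"y":0,"z":0.003,"wx":0,"wy":0,"wz":0,"hand":0.2},
  ],
)

```text
time: 12.02
tool_pos: [0.5301, 0.0171, 0.1136]
tool_rot: [3.141, 0.0, -0.0]
contact_force: [-0.6, 0.5, -1.0]
opening: 0.0247
```

Emit:
move_arm(
  deltas=[
    {"x":0,"y":0,"z":0.002,"wx":0,"wy":0,"wz":0,"hand":0.2},
    {"x":0,"y":0,"z":0.004,"wx":0,"wy":0,"wz":0,"hand":0.2},
    {"x":0,"y":0,"z":0.006,"wx":0,"wy":0,"wz":0,"hand":0.2},
    {"x":0,"y":0,"z":0.008,"wx":0,"wy":0,"wz":0,"hand":0.2},
    {"x":0,"y":0,"z":0.01,"wx":0,"wy":0,"wz":0,"hand":0.2},
    {"x":0,"y":0,"z":0.011,"wx":0,"wy":0,"wz":0,"hand":0.2},
  ],
)

```text
time: 12.78
tool_pos: [0.5301, 0.0172, 0.1025]
tool_rot: [3.142, 0.0, -0.0]
contact_force: [0.1, -0.2, -0.9]
opening: 0.0244
```

Depth is 34.2 mm and still free.

Emit:
move_arm(
  deltas=[
    {"x":0,"y":0,"z":0.0012,"wx":0,"wy":0,"wz":0,"hand":0.2},
    {"x":0,"y":0,"z":0.0024,"wx":0,"wy":0,"wz":0,"hand":0.2},
    {"x":0,"y":0,"z":0.0035,"wx":0,"wy":0,"wz":0,"hand":0.2},
  ],
)

```text
time: 13.15
tool_pos: [0.5302, 0.0172, 0.0991]
tool_rot: [3.141, -0.0, -0.0]
contact_force: [0.6, 0.2, -1.0]
opening: 0.0244
```

Emit:
move_arm(
  deltas=[
    {"x":0,"y":0,"z":0.0012,"wx":0,"wy":0,"wz":0,"hand":0.2},
    {"x":0,"y":0,"z":0.0024,"wx":0,"wy":0,"wz":0,"hand":0.2},
    {"x":0,"y":0,"z":0.0035,"wx":0,"wy":0,"wz":0,"hand":0.2},
  ],
)

```text
time: 13.52
tool_pos: [0.5302, 0.0172, 0.0956]
tool_rot: [3.141, -0.0, -0.0]
contact_force: [0.1, 0.5, -1.4]
opening: 0.0245
```

Emit:
move_arm(
  deltas=[
    {"x":0,"y":0,"z":0.001,"wx":0,"wy":0,"wz":0,"hand":0.2},
    {"x":0,"y":0,"z":0.002,"wx":0,"wy":0,"wz":0,"hand":0.2},
    {"x":0,"y":0,"z":0.003,"wx":0,"wy":0,"wz":0,"hand":0.2},
  ],
)

```text
time: 13.9
tool_pos: [0.5306, 0.0171, 0.0933]
tool_rot: [3.141, -0.001, -0.0]
contact_force: [-1.3, 0.1, 7.3]
opening: 0.0249
```

Middle is about 41.4 mm deep. Now raising and moving on to the right bore.

Emit:
move_arm(
  deltas=[
    {"x":0,"y":0,"z":-0.02,"wx":0,"wy":0,"wz":0,"hand":0.2},
    {"x":0,"y":0,"z":-0.045,"wx":0,"wy":0,"wz":0,"hand":0.2},
    {"x":0,"y":0,"z":-0.06,"wx":0,"wy":0,"wz":0,"hand":0.2},
    {"x":0,"y":0,"z":-0.06,"wx":0,"wy":0,"wz":0,"hand":0.2},
    {"x":-0.009,"y":0.029,"z":-0.06,"wx":0,"wy":0,"wz":0,"hand":0.2},
    {"x":-0.0177,"y":0.0575,"z":-0.06,"wx":0,"wy":0,"wz":0,"hand":0.2},
    {"x":-0.0177,"y":0.0575,"z":-0.057,"wx":0,"wy":0,"wz":0,"hand":0.2},
    {"x":-0.0177,"y":0.0575,"z":-0.055,"wx":0,"wy":0,"wz":0,"hand":0.2},
  ],
)

```text
time: 14.9
tool_pos: [0.5121, -0.0399, 0.1468]
tool_rot: [-3.141, 0.001, -0.001]
contact_force: [-0.6, -0.6, -0.6]
opening: 0.0247
```

```bash
python3 - <<'E'
from h import *
st()
save('scene','c4.png',(280,130,380,230),6)
E
```

```text
{'time': 14.9, 'tool_pos': [0.5121, -0.0399, 0.1468], 'tool_rot': [-3.141, 0.0013, -0.0009], 'contact_force': [-0.6387, -0.5617, -0.601], 'opening': 0.0247, 'qpos': [-0.2272, 0.4024, 1.6715, 0.0003, 1.069, 1.3443]}
```

View pics/c4.png

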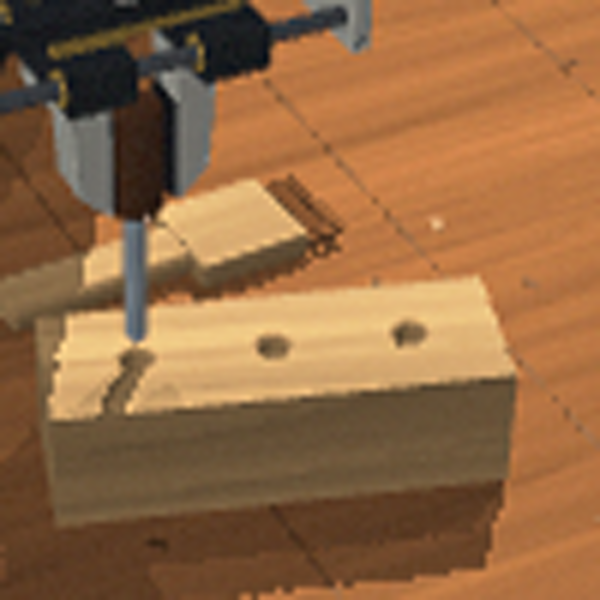

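The foot at crop (137,336) is above the right bore at (137,359), so it is aligned.

Emit:
move_arm(
  deltas=[
    {"x":0,"y":0,"z":0.004,"wx":0,"wy":0,"wz":0,"hand":0.2},
    {"x":0,"y":0,"z":0.008,"wx":0,"wy":0,"wz":0,"hand":0.2},
    {"x":0,"y":0,"z":0.011,"wx":0,"wy":0,"wz":0,"hand":0.2},
    {"x":0,"y":0,"z":0.013,"wx":0,"wy":0,"wz":0,"hand":0.2},
    {"x":0,"y":0,"z":0.013,"wx":0,"wy":0,"wz":0,"hand":0.2},
  ],
)

```text
time: 15.58
tool_pos: [0.5124, -0.0403, 0.1346]
tool_rot: [3.142, 0.0, -0.0]
contact_force: [0.3, 0.4, -0.8]
opening: 0.0245
```

Emit:
move_arm(
  deltas=[
    {"x":0,"y":0,"z":0.002,"wx":0,"wy":0,"wz":0,"hand":0.2},
    {"x":0,"y":0,"z":0.004,"wx":0,"wy":0,"wz":0,"hand":0.2},
    {"x":0,"y":0,"z":0.006,"wx":0,"wy":0,"wz":0,"hand":0.2},
    {"x":0,"y":0,"z":0.008,"wx":0,"wy":0,"wz":0,"hand":0.2},
    {"x":0,"y":0,"z":0.01,"wx":0,"wy":0,"wz":0,"hand":0.2},
    {"x":0,"y":0,"z":0.012,"wx":0,"wy":0,"wz":0,"hand":0.2},
  ],
)

```text
time: 16.32
tool_pos: [0.5124, -0.0403, 0.1226]
tool_rot: [3.141, -0.0, -0.0]
contact_force: [0.4, 0.2, -0.2]
opening: 0.0245
```

Emit:
move_arm(
  deltas=[
    {"x":0,"y":0,"z":0.0012,"wx":0,"wy":0,"wz":0,"hand":0.2},
    {"x":0,"y":0,"z":0.0024,"wx":0,"wy":0,"wz":0,"hand":0.2},
    {"x":0,"y":0,"z":0.003,"wx":0,"wy":0,"wz":0,"hand":0.2},
  ],
)

```text
time: 16.7
tool_pos: [0.5124, -0.0404, 0.1196]
tool_rot: [3.142, 0.0, -0.0]
contact_force: [0.1, -0.0, -0.9]
opening: 0.0247
```

Emit:
move_arm(
  deltas=[
    {"x":0,"y":0,"z":0.0012,"wx":0,"wy":0,"wz":0,"hand":0.2},
    {"x":0,"y":0,"z":0.0024,"wx":0,"wy":0,"wz":0,"hand":0.2},
    {"x":0,"y":0,"z":0.003,"wx":0,"wy":0,"wz":0,"hand":0.2},
  ],
)

```text
time: 17.08
tool_pos: [0.5128, -0.0404, 0.1174]
tool_rot: [3.141, -0.001, -0.0]
contact_force: [-1.8, 0.5, 7.5]
opening: 0.0242
```

Right is about 17.3 mm, so the middle is the deepest. I'll hold briefly, then go back to it.

Emit:
move_arm(
  deltas=[
    {"x":0,"y":0,"z":0,"wx":0,"wy":0,"wz":0,"hand":0.2},
    {"x":0,"y":0,"z":0,"wx":0,"wy":0,"wz":0,"hand":0.2},
    {"x":0,"y":0,"z":-0.015,"wx":0,"wy":0,"wz":0,"hand":0.2},
    {"x":0,"y":0,"z":-0.035,"wx":0,"wy":0,"wz":0,"hand":0.2},
    {"x":0,"y":0,"z":-0.035,"wx":0,"wy":0,"wz":0,"hand":0.2},
    {"x":0.009,"y":-0.029,"z":-0.035,"wx":0,"wy":0,"wz":0,"hand":0.2},
    {"x":0.0177,"y":-0.0575,"z":-0.035,"wx":0,"wy":0,"wz":0,"hand":0.2},
    {"x":0.0177,"y":-0.0575,"z":-0.03,"wx":0,"wy":0,"wz":0,"hand":0.2},
  ],
)

```text
time: 18.08
tool_pos: [0.5303, 0.0186, 0.1462]
tool_rot: [-3.141, 0.0, 0.002]
contact_force: [0.1, -0.6, -1.1]
opening: 0.025
```

Emit:
move_arm(
  deltas=[
    {"x":0,"y":0,"z":0,"wx":0,"wy":0,"wz":0,"hand":0.2},
    {"x":0,"y":0,"z":0.003,"wx":0,"wy":0,"wz":0,"hand":0.2},
    {"x":0,"y":0,"z":0.006,"wx":0,"wy":0,"wz":0,"hand":0.2},
    {"x":0,"y":0,"z":0.009,"wx":0,"wy":0,"wz":0,"hand":0.2},
    {"x":0,"y":0,"z":0.012,"wx":0,"wy":0,"wz":0,"hand":0.2},
    {"x":0,"y":0,"z":0.014,"wx":0,"wy":0,"wz":0,"hand":0.2},
    {"x":0,"y":0,"z":0.014,"wx":0,"wy":0,"wz":0,"hand":0.2},
  ],
)

```text
time: 18.95
tool_pos: [0.5301, 0.0172, 0.1325]
tool_rot: [3.142, 0.0, -0.0]
contact_force: [0.3, -0.8, -1.3]
opening: 0.0245
```

Emit:
move_arm(
  deltas=[
    {"x":0,"y":0,"z":0.004,"wx":0,"wy":0,"wz":0,"hand":0.2},
    {"x":0,"y":0,"z":0.01,"wx":0,"wy":0,"wz":0,"hand":0.2},
    {"x":0,"y":0,"z":0.016,"wx":0,"wy":0,"wz":0,"hand":0.2},
    {"x":0,"y":0,"z":0.022,"wx":0,"wy":0,"wz":0,"hand":0.2},
    {"x":0,"y":0,"z":0.028,"wx":0,"wy":0,"wz":0,"hand":0.2},
    {"x":0,"y":0,"z":0.033,"wx":0,"wy":0,"wz":0,"hand":0.2},
    {"x":0,"y":0,"z":0.036,"wx":0,"wy":0,"wz":0,"hand":0.2},
    {"x":0,"y":0,"z":0.0376,"wx":0,"wy":0,"wz":0,"hand":0.2},
  ],
)

```text
time: 19.95
tool_pos: [0.5302, 0.0171, 0.095]
tool_rot: [3.141, -0.0, -0.0]
contact_force: [-0.9, -0.6, 2.1]
opening: 0.0248
```

Emit:
move_arm(
  deltas=[
    {"x":0,"y":0,"z":0.0005,"wx":0,"wy":0,"wz":0,"hand":0.2},
    {"x":0,"y":0,"z":0.0005,"wx":0,"wy":0,"wz":0,"hand":0.2},
  ],
)

```text
time: 20.2
tool_pos: [0.5303, 0.0172, 0.095]
tool_rot: [3.141, -0.001, -0.0]
contact_force: [-0.2, -0.3, 1.2]
opening: 0.0247
```

Emit:
move_arm(
  deltas=[
    {"x":0,"y":0,"z":0,"wx":0,"wy":0,"wz":0,"hand":0.32},
    {"x":0,"y":0,"z":0,"wx":0,"wy":0,"wz":0,"hand":0.4},
    {"x":0,"y":0,"z":0,"wx":0,"wy":0,"wz":0,"hand":0.55},
    {"x":0,"y":0,"z":0,"wx":0,"wy":0,"wz":0,"hand":0.7},
    {"x":0,"y":0,"z":0,"wx":0,"wy":0,"wz":0,"hand":0.7},
    {"x":0,"y":0,"z":0,"wx":0,"wy":0,"wz":0,"hand":0.7},
  ],
)

```text
time: 20.95
tool_pos: [0.5302, 0.0172, 0.0946]
tool_rot: [3.142, -0.0, -0.0]
contact_force: [0.4, -0.1, -0.7]
opening: 0.0639
```

Emit:
move_arm(
  deltas=[
    {"x":0,"y":0,"z":-0.01,"wx":0,"wy":0,"wz":0,"hand":0.7},
    {"x":0,"y":0,"z":-0.03,"wx":0,"wy":0,"wz":0,"hand":0.7},
    {"x":0,"y":0,"z":-0.06,"wx":0,"wy":0,"wz":0,"hand":0.7},
    {"x":0,"y":0,"z":-0.1,"wx":0,"wy":0,"wz":0,"hand":0.7},
    {"x":-0.03,"y":0,"z":-0.12,"wx":0,"wy":0,"wz":0,"hand":0.7},
    {"x":-0.07,"y":0,"z":-0.12,"wx":0,"wy":0,"wz":0,"hand":0.7},
    {"x":-0.1,"y":0,"z":-0.12,"wx":0,"wy":0,"wz":0,"hand":0.7},
    {"x":-0.1,"y":0,"z":-0.12,"wx":0,"wy":0,"wz":0,"hand":0.7},
  ],
)

```text
time: 21.95
tool_pos: [0.4288, 0.0174, 0.2156]
tool_rot: [3.141, -0.001, -0.0]
contact_force: [0.5, 1.3, -0.5]
opening: 0.0642
```

```bash
python3 - <<'E'
from h import *
st()
save('scene','c5.png',(200,60,460,320),2.3)
print((proj('scene',[.5302,.0172,.1386])-[200,60])*2.3,(proj('scene',[.5302,.0172,.06])-[200,60])*2.3)
E
```

```text
{'time': 21.95, 'tool_pos': [0.4288, 0.0174, 0.2156], 'tool_rot': [3.1414, -0.0009, -0.0005], 'contact_force': [0.4677, 1.2869, -0.5342], 'opening': 0.0642, 'qpos': [-0.1384, 0.1763, 1.7853, -0.0001, 1.1791, 1.4329]}
[289.52169893 235.75543214] [288.00027391 292.38915764]
```

View pics/c5.png

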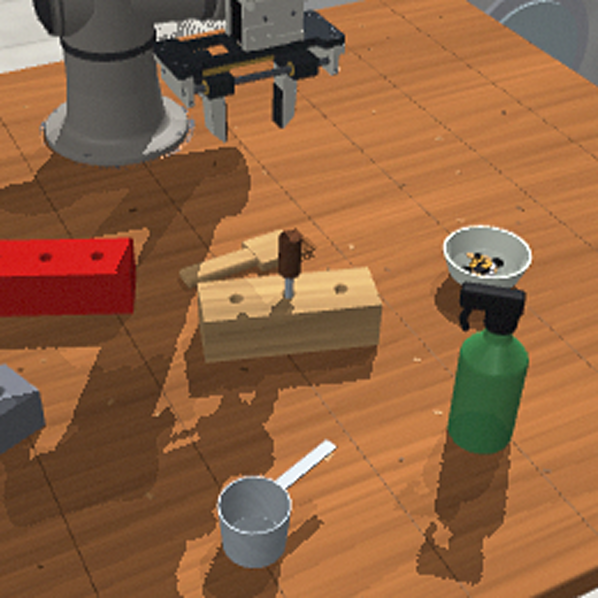

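The rod stands upright in the middle bore. Its handle top is at (290,235), where (289.5,236) was predicted, and it enters the block at (289,294). The gripper is clear and the other things look undisturbed.

```bash
python3 -c "
from h import *
print(robot.hand_in())"
```

```text
the job is handed in; nothing more can be done
None
```

I sounded the bores in order from left to right and left the rod standing in the middle one, the deepest. I then let go of it and handed the job in at about 22 s of the 64 s allowed.

| Bore | Depth below mouth | Highest force I read (N) |
|---|---|---|
| Left | about 28.4 mm | 5.7 |
| Middle | about 41.4 mm | 7.3 |
| Right | about 17.3 mm | 7.5 |

- **Depths:** I worked them out from the tool height at contact, taking off the cushion's give. The three differ by well over the stated 8 mm.
- **Last checks:** The final picture shows the rod upright in the middle bore, within a pixel of where it should be, and the gripper clear of everything. The things in that picture (bowl, cup, bottle and comb) look undisturbed; I judged this by eye and did not measure it.
- **What went wrong:** My first two move calls were refused because some keys were missing, and the arm did not move. The two cameras also disagreed by up to 2.4 mm on the left bore's position. I aimed between them and checked alignment in a close-up before each first insertion.
- **Not checked:** The hand-in reported no verdict, and I had no direct reading of the rod's final load on the cushion.

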